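# Start a quick-thread wing screw in a mounting boss

## Task

Take the black wing screw out of its grey stand and set it upright into the threaded boss of the round mounting base, its wing square across the line of the two red marks on the rim, so that it rests on the thread ridges. Keeping it in the boss, turn it backward (anticlockwise seen from above) until it rides up and drops into the thread, then forward (clockwise) one full turn so that it is properly started but not run home. Finish gripping its wing in the gripper without letting go, and leave the bottle, beaker, slide pack and tube cradle alone.

Things in the scene. Friction and masses are not known exactly. Their poses are not given: they have to be found in the camera images.
- wing (a point): Centre of the black wing of the loose wing screw (0.13-0.22 kg, upright). Wing: bar 44 mm along x, 12 mm thick (y), 40 mm tall (+/-20 mm); grip it across its thickness; a half turn gives the same screw. z = screw axis, up. Round shoulder 41 mm across, 4 mm thick, top 20 mm below the centre. Loose fingers (2-4 mm play a side) turn it and let it drop by its weight; a firm grip must be lowered to let it drop.
- wing_screw: Same screw, origin at its tip, 92 mm below the wing's centre, same axes. Steel shank 23.2 mm across, tapered to 15 mm over the last 6 mm. Two-start right-hand thread, 31.6 mm across, lead 18 mm a turn; its two starts lie under the wing's ends (+x and -x), undersides 30 mm above the tip (62 mm below the wing's centre); the plain part below is a pilot.
- boss_mouth (a point): Centre of the boss's mouth, 82 mm above the worktop, z up. The ridges in it start here on +x and -x (red lines on the rim). The screw's thread starts first rest on them, as on ramps rising anticlockwise: half a turn anticlockwise lifts it up to 9 mm. With the wing along x (either way) its centre is 62 mm above this point; just past that it drops 9 mm, to 53 mm. Pilot and shank are guided loosely.
- boss_base: Same boss, origin under its base, same axes. Upright aluminium tube, 50 mm outside, bore 34 mm, with two brass ridges (24.6 mm clear, right-hand, lead 18 mm, 2 mm axial play) on a round grey base 96 mm across, fixed. After the drop a clockwise turn lowers the screw 18 mm: wing centre 35 mm above the mouth. The screw stays where it is left; its shoulder meets the rim at 1.6 turns.
- stand_top (a point): Centre of the top rim of the screw's grey stand, 77 mm above the worktop: upright tube 52 mm outside, 35 mm hole, foot 72 mm across, fixed. At the start the screw hangs in it with its shoulder on this rim (wing centre 24 mm above this point); lift it by 70 mm or more to clear.
- stain_bottle: Brown bottle with black cap, 45 mm across, 90 mm tall, origin under its centre; bystander, leave alone.
- beaker_b: Clear beaker, 54 mm across, 70 mm tall, origin under its centre; bystander, leave alone.
- slide_stack: Small pack of glass slides, 27 x 76 x 12 mm, origin under its centre; bystander, leave alone.
- tube_cradle: White V-shaped tube cradle, 30 x 60 x 18 mm, origin under its centre; bystander, leave alone.
Things that resemble listed ones, but are neither listed nor needed, are in the scene too. Leave any blue look-alike of the wing_screw alone.

How it is judged:
On the way, in this order (a step that is already met when the one before it is completed fails the run):
1. the screw stands in the boss, resting on the thread ridges, its wing across the line of the red marks (more than 0.9 rad off it) (horizontal distance between wing and boss_mouth below 0.004 m and angle between wing's own z axis and vertical below 0.12 rad and z of wing in the frame of boss_mouth between 0.0545 and 0.06 m and angle between the x axis of wing and the x axis of boss_mouth, either way round above 0.9 rad and contact force between wing_screw and boss_base above 0.2 N), for 0.1 s.
2. it has been turned backward up to the high end of the ridges, its wing near the line of the marks (horizontal distance between wing and boss_mouth below 0.004 m and angle between wing's own z axis and vertical below 0.12 rad and z of wing in the frame of boss_mouth between 0.0607 and 0.064 m and angle between the x axis of wing and the x axis of boss_mouth, either way round below 0.5 rad and contact force between wing_screw and boss_base above 0.2 N), for 0.1 s.
3. it has dropped 9 mm into the thread (horizontal distance between wing and boss_mouth below 0.004 m and angle between wing's own z axis and vertical below 0.12 rad and z of wing in the frame of boss_mouth between 0.0505 and 0.055 m), for 0.1 s.
At the end, for the whole second after the job is handed in: The screw stands upright in the boss (axis within 4 mm and 0.12 rad), its wing centre 30.5 to 39.5 mm above the mouth, i.e. three quarters to one and a quarter turns forward from the drop, still, and gripped by the fingers with more than 3 N (horizontal distance between wing and boss_mouth below 0.004 m and angle between wing's own z axis and vertical below 0.12 rad and z of wing in the frame of boss_mouth between 0.0305 and 0.0395 m and contact force between the fingers and wing_screw above 3 N and linear speed of wing_screw below 0.02 m/s); the arm keeps its last pose, push and grip.
It fails at once if a bystander is pushed more than 20 mm (distance of any of stain_bottle, beaker_b, slide_stack, tube_cradle from where it was at the start of the episode above 0.02 m).
It fails at once if the screw is tipped over (angle between wing's own z axis and vertical above 0.6 rad).
It also fails if it takes over 72 s, if anything falls off the work surface, if the arm or the gripper's body presses on something with over 40 N, if the wrist force passes 120 N, or if a joint passes its speed limit or range.

## Robot

A 7-joint arm with a two-finger parallel gripper is mounted at the origin on a cart in front of the work surface, level with it; the furniture and walls round the work are solid. World frame = base frame: x ahead of the robot, y to its left, z up, the work surface at z = 0. Lengths are in m, angles in rad, forces in N, time in s.
With the tool pointing down it reaches from about 0.425 to 0.8 m from the base axis. Payload 8.3 kg.
Tool frame: the origin (TCP) lies midway between the tips of the shut fingers; the grasp point (between the pads) lies 19 mm behind it; z points along the fingers, x is the direction in which the jaws open and shut, and the axes are right-handed (so a half turn about z gives the same grasp; the last joint's range is limited). The gripper opens to 85 mm and grips with 20 to 120 N. Pads are 22 mm wide; open, the fingers measure 114 mm over their backs; the gripper's body (76 mm by 85 mm) begins 54 mm behind the grasp point. The pads swing forward as they close: fully open they stand 13 mm farther back than shut.
Start: joints at [-1.197, 0.383, 0.016, 1.37, -0.006, 1.388, -0.046], TCP at [0.264, 0.566, 0.231] pointing down, gripper open.
Joint ranges: [-2.95, 2.95], [-0.25, 2.06], [-1.52, 1.56], [0.18, 2.33], [-1.44, 4.58], [0.02, 2.06], [-3.01, 3.01]. Speed limits (rad/s): [2.39, 2.39, 3.01, 3.01, 3.14, 3.14, 3.14].

## Interface

Orientations are given as a unit quaternion [w, x, y, z].
In Python, from cell import * gives the robot as it stands. The module is installed in compiled form; this text tells all that it offers.
- The arm moves only by the tool send_rows, never from a script. Its argument "plan" is a list of rows, each an object with "offset": the shift along the tool's x, y, z in cm, a list of three; "turn": the turn about the tool's z in degrees. A call has 1 to 8 rows; each row is the pose to reach, as a shift and turn from the pose measured when the call began, along the tool's axes at that moment; what a row does not reach only later rows make up. A row lasts 1/10 s, in which the tool goes at most 50 mm and 8.59 degrees, less where a joint would pass 70% of its speed; a pose out of reach is approached as far as the arm can. A call with a gripper value outside its range is refused whole. "jaw" is the closure, from 0 (fully open) to 1 (shut), set as the call begins (left out, the last holds). The fingers move at their own pace and stop on an object; "squeeze" is the grip in N (left out, the last holds). Time passes only in rows, so rows that repeat a pose let the fingers close. It gives the time, the measured TCP pose, the force and the opening at its end, in the units of the state.
- state(): the state, without advancing time (a new reading comes with each control period).
- grab_frame(name): name is "scene" or "top"; returns a dict with "color" (384x512x3 uint8, red, green, blue), "camera_matrix" (3x3 intrinsics, pixels), "world_to_cam" (4x4, takes a point from world to camera coordinates). Camera axes: x right, y down, z forward; pixel columns grow to the right and rows downward; lengths in m; the calibration is good to about 2 mm. A picture is of the moment at which its call begins. There is no depth.
- job_done(): hands the job in, once; it reports no verdict.
Trained networks look in the newest picture that a camera, given by its name, has taken for a name from the list of things; names that differ only in an ending like _2 or _b are one class to them, and where a whole thing is asked for, a point or a joint stands for the part that bears it (a point fixed in the world has none). Each returns a list of dicts, best first, with "p" (0 to 1); they miss things now and then, are a little off and sometimes report something else, mostly with a low value. They report only what shows in the picture. A call takes as long as a camera call. They do not tell look-alikes from the thing itself.
- boxes_of(camera, label): "point" ([x, y, z] in m, in world coordinates, good to about 4 mm: the middle of the surface that is visible of it).
- pinpoint(camera, label): "point" ([x, y, z] in m, in world coordinates, good to about 4 mm: a listed point, or the origin of a listed thing).
The state is a dict: "t": time; "joint_positions": joint angles; "dq": joint speeds; "effort": joint torques, N m; "eef_pos": TCP position; "eef_rot": TCP orientation; "ft_force": force on the tool from outside, world axes, zero at the start; "torque": the same for the moment, N m; "grip_width": finger opening in m.
Only numpy, scipy, OpenCV 4.12 (cv2) and the standard library are available. Lean on these libraries where they do the work, as an engineer would, in place of code of your own. Each camera call takes 0.05 s, during which the arm holds its last target. There are 200 camera calls.

## Working session

There is one attempt and no reset: what is moved stays moved. The work goes in short steps, Python scripts to look and compute and a tool call to move; the robot and the scene stay as the last step left them, time stands still between calls to the robot, and variables do not carry over. Pictures are saved under pics/ and viewed, about 8 in all and at most 12, crops included, and the job is handed in when it is done.

Besides the shell and the picture viewer there is one more tool, called after "Request:" as name(argument=value, ...), one argument or row to a line, values as JSON. send_rows: Moves the arm, as the interface text tells. Its arguments: {"type":"object","properties":{"plan":{"type":"array"},"jaw":{"type":"number"},"squeeze":{"type":"number"}},"required":["plan"]}

```bash
mkdir -p pics
python3 - <<'E'
from cell import *
import cv2,numpy as np
s=state();print(s)
ims=[]
for c in("scene","top"):
    f=grab_frame(c);ims.append(f["color"][...,::-1])
    print(c,f["camera_matrix"].tolist(),np.round(f["world_to_cam"],4).tolist())
    for l in("wing","boss_mouth","stand_top"):
        for d in pinpoint(c,l)[:4]:
            p=f["world_to_cam"]@np.r_[d["point"],1];u=f["camera_matrix"]@p[:3];print(l,round(d["p"],2),np.round(d["point"],4),np.round(u[:2]/u[2]))
    cv2.imwrite(f"pics/{c}0.png",ims[-1])
E
```

```text
{'t': 0.0, 'joint_positions': array([-1.19691013,  0.38427697,  0.01637253,  1.37118627, -0.00627738,
        1.38821723, -0.04647112]), 'dq': array([-0.00062594,  0.00172596, -0.00019279, -0.0002872 , -0.00104634,
        0.00077257, -0.00081452]), 'effort': array([ 5.33705734e-04, -6.27593207e+01,  8.44443273e-01, -3.71820045e+01,
        1.65434601e-02,  1.39157780e-02, -1.97796356e-05]), 'eef_pos': array([0.26414708, 0.56585969, 0.23024015]), 'eef_rot': array([ 5.73096114e-04,  8.43486631e-01,  5.37149202e-01, -8.42561641e-04]), 'ft_force': array([-0.44509797, -0.84196529, -0.11312417]), 'torque': array([-0.0095687 , -0.04071077, -0.00673218]), 'grip_width': 0.085377361841553}
scene [[383.9657263735809, 0.0, 257.8664743534551], [0.0, 383.9657263735809, 193.61384809918], [0.0, 0.0, 1.0]] [[-0.7233, -0.6903, -0.016, 0.1299], [-0.4886, 0.528, -0.6946, 0.5797], [0.488, -0.4946, -0.7192, 0.681], [0.0, 0.0, 0.0, 1.0]]
wing 0.8 [ 0.4452 -0.7271  0.0887] [357. 167.]
wing 0.75 [ 0.575  -0.3316  0.0977] [237. 214.]
boss_mouth 0.81 [ 0.4469 -0.3858  0.0844] [285. 231.]
stand_top 0.72 [ 0.5715 -0.3314  0.0736] [238. 220.]
top [[487.2423298512031, 0.0, 248.71727626359964], [0.0, 487.2423298512031, 191.29382927701926], [0.0, 0.0, 1.0]] [[0.0231, -0.9997, 0.0089, -0.4702], [-0.9984, -0.0235, -0.051, 0.5573], [0.0512, -0.0077, -0.9987, 1.193], [0.0, 0.0, 0.0, 1.0]]
wing 0.78 [ 0.5721 -0.3316  0.0968] [195. 187.]
wing 0.7 [ 0.4445 -0.7302  0.0897] [365. 246.]
boss_mouth 0.83 [ 0.4491 -0.3794  0.0809] [215. 240.]
stand_top 0.61 [ 0.5752 -0.3329  0.079 ] [196. 186.]
stand_top 0.2 [ 0.4446 -0.3847 -0.0009] [219. 240.]
```

Run:
```python
import cv2,numpy as np
t=cv2.imread("pics/top0.png");s=cv2.imread("pics/scene0.png")
cv2.imwrite("pics/both0.png",np.vstack([cv2.resize(np.hstack([s,t]),(800,300)),np.hstack([cv2.resize(t[150:270,145:280],(400,300)),cv2.resize(s[150:280,190:310],(400,300))])]))
cv2.imwrite("pics/topcrop.png",cv2.resize(t[160:270,160:250],None,fx=5,fy=5,interpolation=cv2.INTER_CUBIC))
```

```text
(no output)
```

View pics/both0.png

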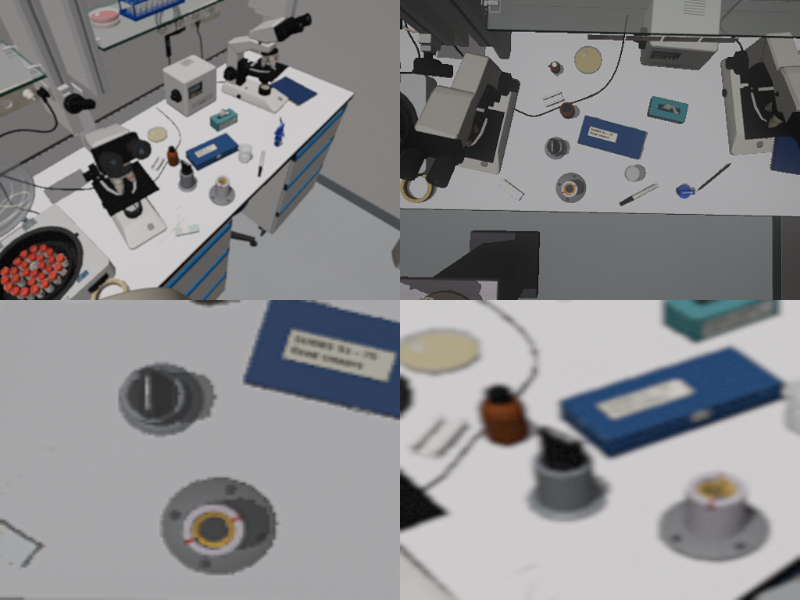

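View pics/topcrop.png

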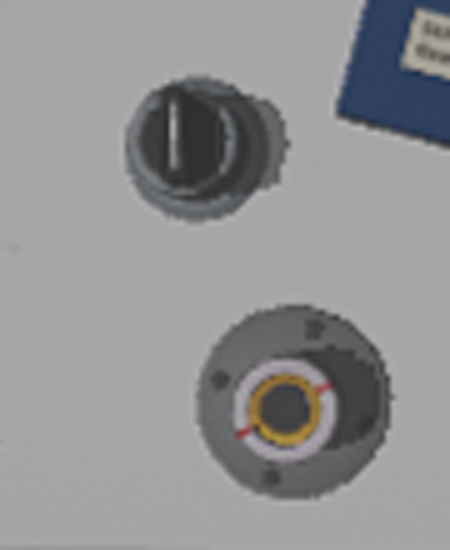

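```bash
cat > h.py <<'E'
from cell import *
import cv2,numpy as np
def ray(f,uv,z):
    K=f["camera_matrix"];T=f["world_to_cam"];R=T[:3,:3];C=-R.T@T[:3,3]
    d=R.T@np.linalg.solve(K,np.r_[uv,1.]);return C+d*(z-C[2])/d[2]
def proj(f,p):
    q=f["camera_matrix"]@(f["world_to_cam"]@np.r_[p,1])[:3];return q[:2]/q[2]
def tool():
    from scipy.spatial.transform import Rotation as R
    s=state();w,x,y,z=s["eef_rot"];return s,R.from_quat([x,y,z,w]).as_matrix()
E
python3 - <<'E'
from h import *
for c in("top","scene"):
    f=grab_frame(c);a=f["color"].astype(int);r,g,b=a[...,0],a[...,1],a[...,2]
    bp=np.array([.448,-.382,.082]);u0=proj(f,bp)
    yy,xx=np.mgrid[:384,:512];near=np.hypot(xx-u0[0],yy-u0[1])<22
    m=near&(r>g+50)&(r>b+50)&(abs(g-b)<40)&(g<140)
    n,lab,st,ce=cv2.connectedComponentsWithStats(m.astype(np.uint8))
    P=[]
    for i in range(1,n):
        p=ray(f,ce[i],.082);print(c,"red",st[i,4],ce[i].round(1),p.round(4));
        if st[i,4]>=3:P.append(p)
    if len(P)>=2: d=P[0]-P[1];print("mid",(P[0]+P[1])/2,"ang",np.degrees(np.arctan2(d[1],d[0])),np.linalg.norm(d))
    # rim (white ring)
    m=near&(r>170)&(b>160)&(abs(r-b)<40)
    if c=="top":
        # wing stripe
        x0,y0=183,175;w=a[174:204,184:210].sum(2)//3
        print(w[4:24,0:26])
        print(a[225:257,200:232].sum(2)//3)
    for d in pinpoint(c,"wing")[:2]+pinpoint(c,"boss_mouth")[:1]+pinpoint(c,"stand_top")[:1]+pinpoint(c,"boss_base")[:1]:print(c,d["p"],d["point"])
E
```

```text
top red 3 [224. 237.] [ 0.4566 -0.4013  0.082 ]
top red 2 [208.5 246. ] [ 0.4349 -0.3657  0.082 ]
[[166 167 165 166 168 162 111  88  63  57  58  59  49  62  66  66  70  80
   93  95  93  90  90  77 146 161]
 [166 165 166 167 165 116  99  92  66  59  64  60  51  47  51  64  67  67
   64  61  62  64  64  62  59  87]
 [166 166 167 166 135 110 113  95  67  58  95  69  52  48  47  50  57  67
   69  66  62  64  67  66  64  67]
 [166 166 168 147 115 110 108  81  62  57 137  85  51  48  48  49  49  54
   66  68  83  65  65  66  66  64]
 [166 168 166 127 114  93  62  54  58  56 135  84  51  48  47  48  49  49
   52  63 106  86  59  64  67  66]
 [167 169 148 121 112  77  61  57  57  55 141  87  53  48  49  50  49  49
   48  53 101 109  68  57  65  66]
 [168 165 127 116  94  68  61  61  57  54 166  97  51  49  49  49  48  49
   48  59  63 107  83  55  57  66]
 [168 135 118 118  81  61  62  62  56  55 165  96  51  48  49  49  50  49
   48  57  53 107  92  59  51  65]
 [170 125 119 115  74  61  62  61  56  54 165  97  51  48  50  50  48  50
   49  57  53 102 108  67  51  61]
 [170 121 120  98  69
[... 1027 characters left out ...]
69  71
   69  59  55  54  54  61  68  69]
 [167 167 171 123 102 108  99 107 119 104  76  72  81  72  68  72  69  63
   54  53  54  53  61  68  68  64]]
[[166 165 166 ...  89  77 146]
 [166 166 166 ...  92  90  86]
 [166 167 168 ...  93  93  90]
 ...
 [165 165 165 ...  91  86 100]
 [165 165 166 ...  88 101 160]
 [165 165 165 ... 107 160 167]]
top 0.7 [0.5721, -0.3301, 0.0988]
top 0.58 [0.4454, -0.73, 0.0888]
top 0.89 [0.4494, -0.3839, 0.0797]
top 0.91 [0.5761, -0.3327, 0.0751]
top 0.56 [0.4443, -0.3844, 0.0002]
scene 0.86 [0.4463, -0.7275, 0.0881]
scene 0.72 [0.5772, -0.3325, 0.1025]
scene 0.66 [0.4467, -0.3867, 0.0826]
scene 0.73 [0.5736, -0.3293, 0.0756]
scene 0.87 [0.4473, -0.3801, 0.0005]
```

Run:
```python
from h import *
t=grab_frame("top");s=grab_frame("scene")
ims=[]
for f in(t,s):
    im=f["color"][...,::-1].copy()
    for x in(.3,.4,.5,.6,.7):
        for y in(.2,.1,0,-.1,-.2,-.3,-.4):
            for z,c in((0,(0,255,0)),(.3,(0,0,255))):
                if (x*10+y*10)%1>2:continue
                u=proj(f,[x,y,z]);cv2.circle(im,tuple(int(v) for v in u),1,c,-1)
                if z==.3 and y in(-.2,0,-.4) and x in(.4,.6):cv2.putText(im,f"{x},{y}",tuple(int(v) for v in u),0,.33,c)
    ims.append(im)
cv2.imwrite("pics/grid.png",cv2.resize(np.vstack([ims[0][:,:400],ims[1][:,:400]]),None,fx=.78,fy=.78)) 
# wing fit
a=t["color"].astype(float).mean(2)
w=np.clip(a[180:194,193:197]-60,0,None);cols=(w*np.arange(193,197)).sum(1)/w.sum(1)
k=np.polyfit(np.arange(180,194),cols,1);print(cols.round(2),k)
A=ray(t,[np.polyval(k,179.5),179.5],.121);B=ray(t,[np.polyval(k,193.5),193.5],.121);d=A-B
print("wing mid",(A+B)/2,"len",np.linalg.norm(d),"ang",np.degrees(np.arctan2(d[1],d[0])))
# red weight
c=t["color"].astype(float);rd=np.clip(c[...,0]-c[...,1]-15,0,None)*(abs(c[...,1]-c[...,2])<25)
P=[]
for (u,v) in((224,237),(208.5,246)):
    yy,xx=np.mgrid[int(v)-3:int(v)+4,int(u)-4:int(u)+5];ww=rd[int(v)-3:int(v)+4,int(u)-4:int(u)+5]
    q=[(ww*xx).sum()/ww.sum(),(ww*yy).sum()/ww.sum()];P.append(ray(t,q,.082));print(q,P[-1])
d=P[0]-P[1];print("mid",(P[0]+P[1])/2,np.degrees(np.arctan2(d[1],d[0])),np.linalg.norm(d))
```

```text
[194.2  194.26 194.24 194.25 194.26 194.26 194.26 194.26 194.24 194.24
 194.27 194.34 194.36 194.39] [9.74964108e-03 1.92455571e+02]
wing mid [ 0.57077471 -0.33267182  0.121     ] len 0.0317808219317313 ang 2.207549722658429
[np.float64(224.39366515837105), np.float64(237.01809954751133)] [ 0.45659293 -0.40224265  0.082     ]
[np.float64(208.47445255474452), np.float64(246.0)] [ 0.43488405 -0.36568077  0.082     ]
mid [ 0.44573849 -0.38396171  0.082     ] -59.299966785663244 0.042521123127990085
```

View pics/grid.png

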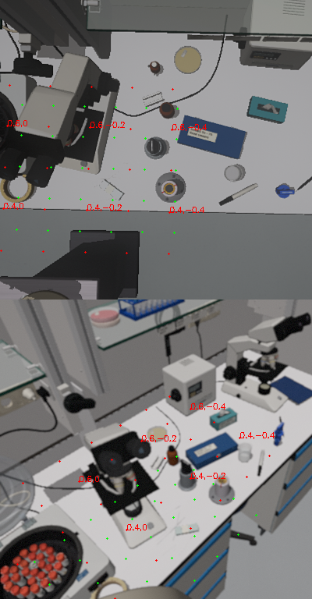

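The black screw in the stand (top px 195,187) fits the task. The other one, at (365,246), is blue, so I leave it alone. The microscope, about 0.4 m tall at x≈0.5, y≈-0.1, is on the way, so I go over it high up.

Request:
send_rows(
  plan=[
    {"offset": [0, 0, -5], "turn": 0},
    {"offset": [0, 0, -10], "turn": 0},
    {"offset": [0, 0, -15], "turn": 0},
    {"offset": [0, 0, -20], "turn": 0},
    {"offset": [0, 0, -25], "turn": 0},
    {"offset": [0, 0, -29], "turn": 0},
    {"offset": [-3, 3, -29], "turn": 0},
    {"offset": [-6, 6, -29], "turn": 0},
  ],
  jaw=0,
  squeeze=30,
)

```text
t: 1.8
eef_pos: [0.294, 0.4876, 0.5214]
eef_rot: [0.0, 0.843, 0.538, 0.001]
ft_force: [0.7, -0.0, 0.2]
grip_width: 0.0858
```

```bash
cat >> h.py <<'E'
def go(x,y,z,ax=None):
    "offset cm and turn deg to take the TCP to x,y,z with tool x at world angle ax"
    s,R=tool();print("t",s["t"].__round__(2),"q",s["joint_positions"].round(2),"p",s["eef_pos"].round(4),"F",s["ft_force"].round(1),"w",round(s["grip_width"],4))
    a=np.degrees(np.arctan2(R[1,0],R[0,0]));print("x ang",a.round(1),"off",(R.T@(np.array([x,y,z])-s["eef_pos"])*100).round(2),"turn",None if ax is None else round(a-ax,1))
E
python3 -c "
from h import *
go(.47,0,.5);go(.47,-.33,.5,-87.8)"
```

```text
t 1.8 q [-1.22  0.34  0.24  0.79 -0.09  2.01  0.1 ] p [0.294  0.4876 0.5214] F [ 0.7 -0.   0.2] w 0.0858
x ang 65.1 off [-36.8   36.51   2.14] turn None
t 1.8 q [-1.22  0.34  0.24  0.79 -0.09  2.01  0.1 ] p [0.294  0.4876 0.5214] F [ 0.7 -0.   0.2] w 0.0858
x ang 65.1 off [-66.72  50.42   2.12] turn 152.9
```

Request:
send_rows(
  plan=[
    {"offset": [-3.2, 3.5, 1], "turn": 8},
    {"offset": [-6.4, 7, 2], "turn": 16},
    {"offset": [-9.6, 10.5, 3], "turn": 24},
    {"offset": [-12.8, 14, 3], "turn": 32},
    {"offset": [-16, 17.5, 3], "turn": 40},
    {"offset": [-19.2, 21, 3], "turn": 48},
    {"offset": [-22.4, 24.5, 3], "turn": 56},
    {"offset": [-25.6, 28, 3], "turn": 64},
  ],
)

```text
t: 2.6
eef_pos: [0.4403, 0.1354, 0.4918]
eef_rot: [-0.001, 1.0, 0.007, 0.001]
ft_force: [0.7, 1.2, 0.4]
grip_width: 0.0853
```

```bash
python3 -c "
from h import *
go(.5,0,.49);go(.5,-.33,.49,-87.8)"
```

```text
t 2.6 q [-0.91  0.03  0.57  1.23 -0.02  1.88 -0.33] p [0.4403 0.1354 0.4918] F [0.7 1.2 0.4] w 0.0853
x ang 0.8 off [ 5.8  13.62  0.17] turn None
t 2.6 q [-0.91  0.03  0.57  1.23 -0.02  1.88 -0.33] p [0.4403 0.1354 0.4918] F [0.7 1.2 0.4] w 0.0853
x ang 0.8 off [ 5.36 46.61  0.12] turn 88.6
```

Request:
send_rows(
  plan=[
    {"offset": [0.5, 4.9, 0], "turn": 8},
    {"offset": [1, 9.8, 0], "turn": 16},
    {"offset": [1.5, 14.7, 0], "turn": 24},
    {"offset": [2, 19.6, 0], "turn": 32},
    {"offset": [2.5, 24.5, 0], "turn": 40},
    {"offset": [3, 29.4, 0], "turn": 48},
    {"offset": [4, 34.2, 0], "turn": 56},
    {"offset": [5.4, 39, 0], "turn": 64},
  ],
)

```text
t: 3.4
eef_pos: [0.4994, -0.2555, 0.4923]
eef_rot: [-0.002, 0.851, -0.526, 0.002]
ft_force: [0.9, 1.7, 1.4]
grip_width: 0.0854
```

```bash
python3 -c "
from h import *
go(.573,-.332,.3,-87.8)"
```

```text
t 3.4 q [-0.2   0.38  1.03  0.96 -0.35  1.95 -0.45] p [ 0.4994 -0.2555  0.4923] F [0.9 1.7 1.4] w 0.0854
x ang -63.5 off [10.11 -3.07 19.26] turn 24.3
```

Request:
send_rows(
  plan=[
    {"offset": [3, -1, 4], "turn": 8},
    {"offset": [6, -2, 8], "turn": 16},
    {"offset": [10.1, -3.1, 12], "turn": 24.3},
    {"offset": [10.1, -3.1, 17], "turn": 24.3},
    {"offset": [10.1, -3.1, 22], "turn": 24.3},
    {"offset": [10.1, -3.1, 26], "turn": 24.3},
    {"offset": [10.1, -3.1, 29.3], "turn": 24.3},
    {"offset": [10.1, -3.1, 29.3], "turn": 24.3},
  ],
)

```text
t: 4.2
eef_pos: [0.5722, -0.3291, 0.1942]
eef_rot: [-0.001, 0.721, -0.693, -0.003]
ft_force: [0.1, 0.2, -0.3]
grip_width: 0.0856
```

```bash
python3 -c "
from h import *
go(.573,-.332,.087,-87.8)
ims=[]
for c in('top','scene'):
    f=grab_frame(c);p=[.573,-.332,.1];u=proj(f,p).astype(int);im=f['color'][...,::-1][max(u[1]-60,0):u[1]+60,u[0]-65:u[0]+65];ims.append(cv2.resize(im,(400,370)))
cv2.imwrite('pics/a1.png',np.hstack(ims))"
```

```text
t 4.2 q [-0.13  0.66  1.01  1.34 -0.55  1.43 -0.68] p [ 0.5722 -0.3291  0.1942] F [ 0.1  0.2 -0.3] w 0.0856
x ang -87.7 off [ 0.36 -0.09 10.72] turn 0.1
```

View pics/a1.png

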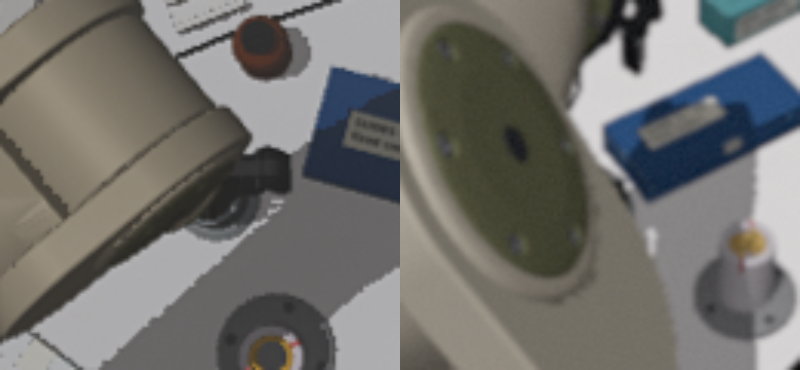

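The arm hides the wing from both cameras. The boss stays visible at left crop (270,350). I descend on the estimate and use the grip width as the check.

Request:
send_rows(
  plan=[
    {"offset": [0.36, -0.1, 3], "turn": 0},
    {"offset": [0.36, -0.1, 6], "turn": 0},
    {"offset": [0.36, -0.1, 8.5], "turn": 0},
    {"offset": [0.36, -0.1, 9.8], "turn": 0},
    {"offset": [0.36, -0.1, 10.7], "turn": 0},
    {"offset": [0.36, -0.1, 10.7], "turn": 0},
  ],
)

```text
t: 4.9
eef_pos: [0.576, -0.3352, 0.0942]
eef_rot: [-0.002, 0.721, -0.693, 0.002]
ft_force: [0.2, 1.0, -0.2]
grip_width: 0.0855
```

```bash
python3 -c "
from h import *
go(.573,-.332,.087,-87.8)"
```

```text
t 4.9 q [-0.11  0.74  0.95  1.46 -0.62  1.26 -0.63] p [ 0.576  -0.3352  0.0942] F [ 0.2  1.  -0.2] w 0.0855
x ang -87.7 off [-0.33  0.29  0.72] turn 0.1
```

Request:
send_rows(
  plan=[
    {"offset": [-0.3, 0.3, 0.7], "turn": 0},
    {"offset": [-0.3, 0.3, 0.7], "turn": 0},
    {"offset": [-0.3, 0.3, 0.7], "turn": 0},
    {"offset": [-0.3, 0.3, 0.7], "turn": 0},
  ],
)

```text
t: 5.3
eef_pos: [0.5732, -0.3325, 0.0878]
eef_rot: [-0.002, 0.721, -0.693, 0.002]
ft_force: [-0.3, 0.4, -0.1]
grip_width: 0.0854
```

```bash
python3 -c "
from h import *
go(.573,-.332,.087,-87.8)"
```

```text
t 5.3 q [-0.12  0.74  0.95  1.47 -0.62  1.24 -0.63] p [ 0.5732 -0.3325  0.0878] F [-0.3  0.4 -0.1] w 0.0854
x ang -87.7 off [-0.05  0.02  0.08] turn 0.1
```

Request:
send_rows(
  plan=[
    {"offset": [0, 0, 0], "turn": 0},
    {"offset": [0, 0, 0], "turn": 0},
    {"offset": [0, 0, 0], "turn": 0},
    {"offset": [0, 0, 0], "turn": 0},
    {"offset": [0, 0, 0], "turn": 0},
    {"offset": [0, 0, 0], "turn": 0},
    {"offset": [0, 0, 0], "turn": 0},
    {"offset": [0, 0, 0], "turn": 0},
  ],
  jaw=1,
  squeeze=40,
)

```text
t: 6.1
eef_pos: [0.5732, -0.3325, 0.0878]
eef_rot: [-0.002, 0.721, -0.693, 0.002]
ft_force: [-0.1, 0.1, 0.6]
grip_width: 0.0115
```

```bash
python3 -c "
from h import *
go(.573,-.332,.087,-87.8);print(state()['torque'])"
```

```text
t 6.1 q [-0.12  0.74  0.95  1.47 -0.62  1.24 -0.63] p [ 0.5732 -0.3325  0.0878] F [-0.1  0.1  0.6] w 0.0115
x ang -87.7 off [-0.05  0.02  0.08] turn 0.1
[-0.07040349  0.02461875 -0.04543368]
```

Request:
send_rows(
  plan=[
    {"offset": [0, 0, -1], "turn": 0},
    {"offset": [0, 0, -3], "turn": 0},
    {"offset": [0, 0, -5], "turn": 0},
    {"offset": [0, 0, -7], "turn": 0},
    {"offset": [0, 0, -9], "turn": 0},
    {"offset": [0, 0, -11], "turn": 0},
    {"offset": [0, 0, -13], "turn": 0},
    {"offset": [0, 0, -13], "turn": 0},
  ],
)

```text
t: 6.9
eef_pos: [0.573, -0.3338, 0.2215]
eef_rot: [-0.003, 0.721, -0.693, 0.005]
ft_force: [0.7, 0.1, -1.6]
grip_width: 0.0116
```

```bash
python3 -c "
from h import *
go(.447,-.384,.22,-59);print(state()['torque'])"
```

```text
t 6.9 q [-0.13  0.64  1.02  1.31 -0.54  1.47 -0.69] p [ 0.573  -0.3338  0.2215] F [ 0.7  0.1 -1.6] w 0.0116
x ang -87.7 off [ 4.52 12.79  0.03] turn -28.7
[-0.05788774  0.02720909 -0.00570568]
```

Request:
send_rows(
  plan=[
    {"offset": [0.8, 2.1, 0], "turn": -5},
    {"offset": [1.6, 4.2, 0], "turn": -10},
    {"offset": [2.4, 6.4, 0], "turn": -15},
    {"offset": [3.2, 8.6, 0], "turn": -20},
    {"offset": [3.9, 10.7, 0], "turn": -25},
    {"offset": [4.5, 12.8, 0], "turn": -28.7},
    {"offset": [4.5, 12.8, 0], "turn": -28.7},
    {"offset": [4.5, 12.8, 0], "turn": -28.7},
  ],
)

```text
t: 7.7
eef_pos: [0.4466, -0.3836, 0.22]
eef_rot: [-0.002, 0.87, -0.493, 0.005]
ft_force: [1.0, 0.2, -1.3]
grip_width: 0.0115
```

```bash
python3 -c "
from h import *
go(.447,-.384,.22,-59)
ims=[]
for c in('top','scene'):
    f=grab_frame(c);p=[.447,-.384,.12];u=proj(f,p).astype(int);v0=max(u[1]-50,0);u0=u[0]-50;im=f['color'][...,::-1];cv2.imwrite('pics/b_'+c+'.png',im);im=im[v0:v0+100,u0:u0+100];ims.append(cv2.resize(im,(400,400),interpolation=cv2.INTER_CUBIC));print(c,u0,v0)
    for l in('wing','wing_screw','boss_mouth'):print(l,[(round(d['p'],2),np.round(d['point'],4)) for d in pinpoint(c,l)[:2]])
cv2.imwrite('pics/b1.png',np.hstack(ims))"
```

```text
t 7.7 q [-0.06  0.43  0.99  1.53 -0.37  1.37 -0.08] p [ 0.4466 -0.3836  0.22  ] F [ 1.   0.2 -1.3] w 0.0115
x ang -59.1 off [ 0.06 -0.02  0.  ] turn -0.1
top 165 191
wing [(0.8, array([ 0.4452, -0.726 ,  0.0919])), (0.65, array([ 0.5729, -0.3326,  0.0776]))]
wing_screw [(0.82, array([ 0.4454, -0.7306, -0.0036]))]
boss_mouth [(0.77, array([ 0.4471, -0.3818,  0.0829]))]
scene 234 172
wing [(0.72, array([ 0.4469, -0.728 ,  0.0913]))]
wing_screw []
boss_mouth [(0.37, array([ 4.984e-01, -5.771e-01,  3.000e-04]))]
```

View pics/b1.png

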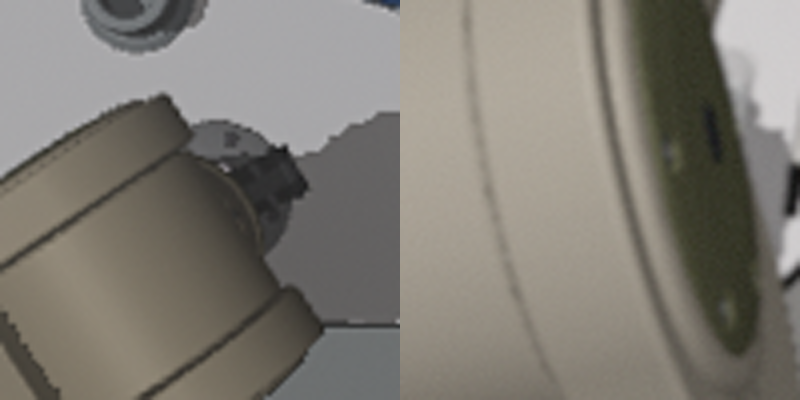

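Both cameras are blocked by the arm (stand at left crop (140,20), boss base edge at (230,140)). I insert by feel, using the forces.

Request:
send_rows(
  plan=[
    {"offset": [0.05, 0, 2], "turn": 0},
    {"offset": [0.05, 0, 4], "turn": 0},
    {"offset": [0.05, 0, 5], "turn": 0},
    {"offset": [0.05, 0, 5.5], "turn": 0},
    {"offset": [0.05, 0, 5.9], "turn": 0},
    {"offset": [0.05, 0, 6.1], "turn": 0},
    {"offset": [0.05, 0, 6.3], "turn": 0},
    {"offset": [0.05, 0, 6.5], "turn": 0},
  ],
)

```text
t: 8.9
eef_pos: [0.4484, -0.3844, 0.1555]
eef_rot: [-0.001, 0.87, -0.492, 0.005]
ft_force: [-0.1, -0.3, -2.1]
grip_width: 0.0115
```

```bash
python3 -c "
from h import *
go(.447,-.384,.126,-59);s,R=tool();print(R.T@s['ft_force'],s['torque'])"
```

```text
t 8.9 q [-0.04  0.49  0.95  1.62 -0.42  1.24 -0.04] p [ 0.4484 -0.3844  0.1555] F [-0.1 -0.3 -2.1] w 0.0115
x ang -59.0 off [-0.13  0.12  2.95] turn -0.0
[0.1512035  0.24528403 2.10438452] [ 0.02545328 -0.00453567 -0.01932943]
```

Request:
send_rows(
  plan=[
    {"offset": [-0.1, 0.1, 0.2], "turn": 0},
    {"offset": [-0.1, 0.1, 0.4], "turn": 0},
    {"offset": [-0.1, 0.1, 0.6], "turn": 0},
    {"offset": [-0.1, 0.1, 0.6], "turn": 0},
  ],
)

```text
t: 9.3
eef_pos: [0.4471, -0.3838, 0.1492]
eef_rot: [-0.001, 0.87, -0.492, 0.005]
ft_force: [-0.7, 0.4, -1.8]
grip_width: 0.0114
```

```bash
python3 -c "
from h import *
go(.447,-.384,.126,-59);s,R=tool();print(R.T@s['ft_force'],s['torque'])"
```

```text
t 9.3 q [-0.04  0.49  0.95  1.63 -0.42  1.23 -0.03] p [ 0.4471 -0.3838  0.1492] F [-0.7  0.4 -1.8] w 0.0114
x ang -59.0 off [-0.    0.04  2.32] turn 0.0
[-0.68836649  0.40984876  1.77134798] [ 0.21253349 -0.10115712  0.0459073 ]
```

Request:
send_rows(
  plan=[
    {"offset": [0, 0, 0.3], "turn": 0},
    {"offset": [0, 0, 0.6], "turn": 0},
    {"offset": [0, 0, 0.9], "turn": 0},
    {"offset": [0, 0, 1.2], "turn": 0},
    {"offset": [0, 0, 1.2], "turn": 0},
  ],
)

```text
t: 9.8
eef_pos: [0.4471, -0.3836, 0.1366]
eef_rot: [-0.001, 0.87, -0.492, 0.005]
ft_force: [0.2, 0.6, -1.7]
grip_width: 0.0114
```

```bash
python3 -c "
from h import *
go(.447,-.384,.126,-59);s,R=tool();print(R.T@s['ft_force'],R.T@s['torque'])"
```

```text
t 9.8 q [-0.03  0.5   0.94  1.65 -0.44  1.21 -0.03] p [ 0.4471 -0.3836  0.1366] F [ 0.2  0.6 -1.7] w 0.0114
x ang -59.0 off [0.02 0.03 1.06] turn 0.0
[-0.45907941 -0.46549703  1.70137686] [ 0.22087701 -0.05255007  0.01464509]
```

Request:
send_rows(
  plan=[
    {"offset": [0, 0, 0.3], "turn": 0},
    {"offset": [0, 0, 0.6], "turn": 0},
    {"offset": [0, 0, 0.8], "turn": 0},
    {"offset": [0, 0, 0.9], "turn": 0},
    {"offset": [0, 0, 0.9], "turn": 0},
  ],
)

```text
t: 10.3
eef_pos: [0.4471, -0.3836, 0.1274]
eef_rot: [-0.001, 0.87, -0.492, 0.005]
ft_force: [1.0, 0.3, -1.4]
grip_width: 0.0114
```

```bash
python3 -c "
from h import *
go(.447,-.384,.126,-59);s,R=tool();print(R.T@s['ft_force'],R.T@s['torque'])"
```

```text
t 10.3 q [-0.03  0.51  0.93  1.66 -0.44  1.19 -0.02] p [ 0.4471 -0.3836  0.1274] F [ 1.   0.3 -1.4] w 0.0114
x ang -59.0 off [0.02 0.03 0.14] turn 0.0
[ 0.24732703 -1.0114482   1.36807118] [ 0.16242991 -0.0077026  -0.03769101]
```

Request:
send_rows(
  plan=[
    {"offset": [0, 0, 0.1], "turn": 0},
    {"offset": [0, 0, 0.2], "turn": 0},
    {"offset": [0, 0, 0.2], "turn": 0},
  ],
)

```text
t: 10.6
eef_pos: [0.4474, -0.3839, 0.1263]
eef_rot: [-0.002, 0.87, -0.492, 0.005]
ft_force: [-0.3, 2.3, 5.3]
grip_width: 0.0116
```

```bash
python3 -c "
from h import *
go(.447,-.384,.126,-59);s,R=tool();print(R.T@s['ft_force'],R.T@s['torque'])"
```

```text
t 10.6 q [-0.03  0.51  0.93  1.66 -0.45  1.19 -0.02] p [ 0.4474 -0.3839  0.1263] F [-0.3  2.3  5.3] w 0.0116
x ang -59.0 off [-0.01  0.04  0.03] turn 0.0
[-2.11708007 -0.9484509  -5.29755612] [ 0.04063955 -0.62295608  0.0223488 ]
```

Request:
send_rows(
  plan=[
    {"offset": [0, 0, 0], "turn": 0},
    {"offset": [0, 0, 0], "turn": 0},
    {"offset": [0, 0, 0], "turn": 0},
    {"offset": [0, 0, 0], "turn": 0},
  ],
  jaw=0.79,
)

```text
t: 11.0
eef_pos: [0.4473, -0.3839, 0.1262]
eef_rot: [-0.002, 0.87, -0.492, 0.005]
ft_force: [-0.2, -0.2, -0.1]
grip_width: 0.018
```

```bash
python3 -c "
from h import *
go(.447,-.384,.126,-59);s,R=tool();print(R.T@s['ft_force'],R.T@s['torque'])"
```

```text
t 11.0 q [-0.03  0.51  0.93  1.66 -0.45  1.19 -0.02] p [ 0.4473 -0.3839  0.1262] F [-0.2 -0.2 -0.1] w 0.018
x ang -59.0 off [-0.01  0.03  0.02] turn -0.0
[0.02984638 0.25144368 0.09576494] [-0.00948285 -0.0116041  -0.03443325]
```

Request:
send_rows(
  plan=[
    {"offset": [0, 0, 0], "turn": -8},
    {"offset": [0, 0, 0], "turn": -16},
    {"offset": [0, 0, 0], "turn": -24},
    {"offset": [0, 0, -0.1], "turn": -32},
    {"offset": [0, 0, -0.1], "turn": -40},
    {"offset": [0, 0, -0.2], "turn": -48},
    {"offset": [0, 0, -0.2], "turn": -56},
    {"offset": [0, 0, -0.3], "turn": -64},
  ],
)

```text
t: 11.8
eef_pos: [0.447, -0.384, 0.1291]
eef_rot: [0.001, 0.999, 0.046, 0.005]
ft_force: [0.6, -0.1, 0.9]
grip_width: 0.0182
```

```bash
python3 -c "
from h import *
go(.447,-.384,.126,47);s,R=tool();print(R.T@s['ft_force'],R.T@s['torque'])"
```

```text
t 11.8 q [ 0.13  0.43  0.69  1.65 -0.3   1.16  0.99] p [ 0.447  -0.384   0.1291] F [ 0.6 -0.1  0.9] w 0.0182
x ang 5.3 off [-0.01 -0.    0.31] turn -41.7
[ 0.61929835  0.1475758  -0.85541384] [ 0.01286645 -0.0197955  -0.04464357]
```

Request:
send_rows(
  plan=[
    {"offset": [0, 0, 0], "turn": -4},
    {"offset": [0, 0, -0.1], "turn": -8},
    {"offset": [0, 0, -0.1], "turn": -12},
    {"offset": [0, 0, -0.1], "turn": -16},
    {"offset": [0, 0, -0.1], "turn": -20},
    {"offset": [0, 0, -0.1], "turn": -24},
    {"offset": [0, 0, -0.1], "turn": -28},
    {"offset": [0, 0, -0.1], "turn": -28},
  ],
)

```text
t: 12.6
eef_pos: [0.447, -0.3841, 0.1301]
eef_rot: [0.003, 0.958, 0.287, 0.005]
ft_force: [-0.8, -0.7, 0.1]
grip_width: 0.0178
```

```bash
python3 -c "
from h import *
go(.447,-.384,.13,47);s,R=tool();print(R.T@s['ft_force'],R.T@s['torque'])
ims=[]
for c in('top','scene'):
    f=grab_frame(c);p=[.447,-.384,.12];u=proj(f,p).astype(int);v0=max(u[1]-35,0);u0=u[0]-35;im=f['color'][...,::-1];im=im[v0:v0+70,u0:u0+70];ims.append(cv2.resize(im,(400,400),interpolation=cv2.INTER_CUBIC));print(c,u0,v0)
cv2.imwrite('pics/c1.png',np.hstack(ims))"
```

```text
t 12.6 q [ 0.2   0.41  0.59  1.64 -0.25  1.15  1.44] p [ 0.447  -0.3841  0.1301] F [-0.8 -0.7  0.1] w 0.0178
x ang 33.4 off [ 0.01 -0.01  0.01] turn -13.6
[-1.08636737  0.17673075 -0.15267776] [0.02159283 0.03513144 0.05106464]
top 180 206
scene 249 187
```

View pics/c1.png

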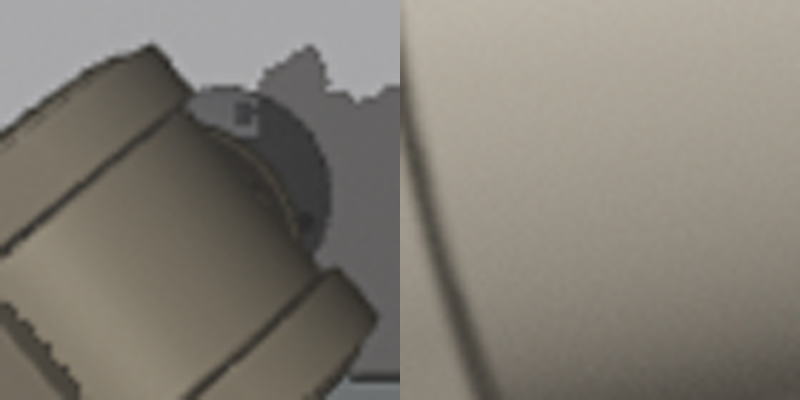

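Request:
send_rows(
  plan=[
    {"offset": [0, 0, 0], "turn": -3},
    {"offset": [0, 0, 0], "turn": -6},
    {"offset": [0, 0, 0], "turn": -9},
    {"offset": [0, 0, 0], "turn": -12},
    {"offset": [0, 0, 0], "turn": -15},
    {"offset": [0, 0, 0], "turn": -18},
    {"offset": [0, 0, 0], "turn": -20},
    {"offset": [0, 0, 0], "turn": -22},
  ],
)

```text
t: 13.5
eef_pos: [0.4468, -0.384, 0.1298]
eef_rot: [0.003, 0.886, 0.463, 0.004]
ft_force: [0.1, 0.1, -0.4]
grip_width: 0.0178
```

```bash
python3 -c "
from h import *
go(.447,-.384,.13,47);s,R=tool();print(R.T@s['ft_force'],R.T@s['torque'])"
```

```text
t 13.5 q [ 0.26  0.4   0.52  1.64 -0.22  1.15  1.79] p [ 0.4468 -0.384   0.1298] F [ 0.1  0.1 -0.4] w 0.0178
x ang 55.2 off [ 0.01  0.02 -0.02] turn 8.2
[ 0.12821578 -0.02798731  0.44802674] [ 0.00099281 -0.00337909  0.01326979]
```

Request:
send_rows(
  plan=[
    {"offset": [0, 0, 0.3], "turn": 0},
    {"offset": [0, 0, 0.6], "turn": 0},
    {"offset": [0, 0, 0.8], "turn": 0},
    {"offset": [0, 0, 0.8], "turn": 0},
  ],
)

```text
t: 13.9
eef_pos: [0.4467, -0.3838, 0.1212]
eef_rot: [0.003, 0.887, 0.463, 0.004]
ft_force: [-0.2, -0.8, -0.2]
grip_width: 0.0182
```

```bash
python3 -c "
from h import *
go(.447,-.384,.119,47);s,R=tool();print(R.T@s['ft_force'],R.T@s['torque'])"
```

```text
t 13.9 q [ 0.26  0.41  0.51  1.65 -0.22  1.13  1.79] p [ 0.4467 -0.3838  0.1212] F [-0.2 -0.8 -0.2] w 0.0182
x ang 55.1 off [-0.    0.04  0.22] turn 8.1
[-0.73290514  0.25967216  0.19515323] [0.07446714 0.03528958 0.07000491]
```

Request:
send_rows(
  plan=[
    {"offset": [0, 0, 0.15], "turn": 0},
    {"offset": [0, 0, 0.25], "turn": 0},
    {"offset": [0, 0, 0.25], "turn": 0},
  ],
)

```text
t: 14.2
eef_pos: [0.4467, -0.3837, 0.1185]
eef_rot: [0.003, 0.887, 0.463, 0.003]
ft_force: [0.1, -0.2, -0.5]
grip_width: 0.0178
```

```bash
python3 -c "
from h import *
go(.447,-.384,.119,47);s,R=tool();print(R.T@s['ft_force'],R.T@s['torque'])"
```

```text
t 14.2 q [ 0.26  0.41  0.51  1.65 -0.22  1.13  1.8 ] p [ 0.4467 -0.3837  0.1185] F [ 0.1 -0.2 -0.5] w 0.0178
x ang 55.1 off [-0.01  0.05 -0.05] turn 8.1
[-0.10283554  0.21782406  0.5271132 ] [ 0.03987405 -0.00644997 -0.04026079]
```

Request:
send_rows(
  plan=[
    {"offset": [0, 0, 0], "turn": 8},
    {"offset": [0, 0, 0.1], "turn": 16},
    {"offset": [0, 0, 0.2], "turn": 24},
    {"offset": [0, 0, 0.2], "turn": 32},
    {"offset": [0, 0, 0.2], "turn": 40},
    {"offset": [0, 0, 0.2], "turn": 48},
    {"offset": [0, 0, 0.2], "turn": 56},
    {"offset": [0, 0, 0.2], "turn": 64},
  ],
)

```text
t: 15.0
eef_pos: [0.4468, -0.3837, 0.1167]
eef_rot: [0.0, 0.997, -0.08, 0.005]
ft_force: [-0.0, -0.4, -0.9]
grip_width: 0.0178
```

```bash
python3 -c "
from h import *
go(.447,-.384,.1165,47);s,R=tool();print(R.T@s['ft_force'],R.T@s['torque'])"
```

```text
t 15.0 q [ 0.1   0.46  0.74  1.66 -0.34  1.14  0.77] p [ 0.4468 -0.3837  0.1167] F [-0.  -0.4 -0.9] w 0.0178
x ang -9.2 off [0.03 0.03 0.02] turn -56.2
[0.01249512 0.425788   0.93412232] [-0.04522713 -0.00643863 -0.01177751]
```

Request:
send_rows(
  plan=[
    {"offset": [0, 0, 0.05], "turn": 8},
    {"offset": [0, 0, 0.1], "turn": 16},
    {"offset": [0, 0, 0.1], "turn": 24},
    {"offset": [0, 0, 0.15], "turn": 32},
    {"offset": [0, 0, 0.2], "turn": 40},
    {"offset": [0, 0, 0.2], "turn": 48},
    {"offset": [0, 0, 0.25], "turn": 56},
    {"offset": [0, 0, 0.3], "turn": 64},
  ],
)

```text
t: 15.8
eef_pos: [0.4471, -0.3836, 0.1138]
eef_rot: [-0.002, 0.801, -0.599, 0.004]
ft_force: [1.0, -0.2, -0.3]
grip_width: 0.0178
```

Request:
send_rows(
  plan=[
    {"offset": [0, 0, 0.05], "turn": 8},
    {"offset": [0, 0, 0.1], "turn": 16},
    {"offset": [0, 0, 0.1], "turn": 24},
    {"offset": [0, 0, 0.15], "turn": 32},
    {"offset": [0, 0, 0.2], "turn": 40},
    {"offset": [0, 0, 0.2], "turn": 48},
    {"offset": [0, 0, 0.25], "turn": 56},
    {"offset": [0, 0, 0.3], "turn": 64},
  ],
)

```text
t: 16.6
eef_pos: [0.4474, -0.3835, 0.1109]
eef_rot: [0.004, -0.36, 0.933, -0.003]
ft_force: [-1.1, -0.1, 0.1]
grip_width: 0.018
```

```bash
python3 -c "
from h import *
go(.447,-.384,.11,-205);s,R=tool();print(R.T@s['ft_force'],R.T@s['torque'])"
```

```text
t 16.6 q [-0.18  0.7   1.23  1.68 -0.7   1.26 -1.2 ] p [ 0.4474 -0.3835  0.1109] F [-1.1 -0.1  0.1] w 0.018
x ang -137.8 off [ 0.06 -0.01  0.09] turn 67.2
[ 0.87158697  0.6506128  -0.16039799] [0.05263273 0.03736318 0.00904455]
```

Request:
send_rows(
  plan=[
    {"offset": [0, 0, 0], "turn": 0},
    {"offset": [0, 0, 0], "turn": 0},
    {"offset": [0, 0, 0], "turn": 0},
    {"offset": [0, 0, 0], "turn": 0},
  ],
  jaw=0.2,
)

```text
t: 17.0
eef_pos: [0.4474, -0.3835, 0.1111]
eef_rot: [0.005, -0.361, 0.933, -0.003]
ft_force: [-0.2, -0.4, 1.3]
grip_width: 0.068
```

```bash
python3 -c "
from h import *
go(.447,-.384,.1105,-205)"
```

```text
t 17.0 q [-0.18  0.7   1.23  1.68 -0.7   1.26 -1.2 ] p [ 0.4474 -0.3835  0.1111] F [-0.2 -0.4  1.3] w 0.068
x ang -137.7 off [ 0.06 -0.01  0.06] turn 67.3
```

Request:
send_rows(
  plan=[
    {"offset": [0, 0, 0], "turn": -8.5},
    {"offset": [0, 0, 0], "turn": -17},
    {"offset": [0, 0, 0], "turn": -25.5},
    {"offset": [0, 0, 0], "turn": -34},
    {"offset": [0, 0, 0], "turn": -42.5},
    {"offset": [0, 0, 0], "turn": -51},
    {"offset": [0, 0, 0], "turn": -59.5},
    {"offset": [0, 0, 0], "turn": -68},
  ],
)

```text
t: 17.8
eef_pos: [0.4474, -0.3836, 0.1113]
eef_rot: [-0.002, 0.823, -0.569, 0.005]
ft_force: [-0.3, 0.0, -0.3]
grip_width: 0.0684
```

Request:
send_rows(
  plan=[
    {"offset": [0, 0, 0], "turn": -8.5},
    {"offset": [0, 0, 0], "turn": -17},
    {"offset": [0, 0, 0], "turn": -25.5},
    {"offset": [0, 0, 0], "turn": -34},
    {"offset": [0, 0, 0], "turn": -42.5},
    {"offset": [0, 0, 0], "turn": -51},
    {"offset": [0, 0, 0], "turn": -59.5},
    {"offset": [0, 0, 0], "turn": -68},
  ],
)

```text
t: 18.6
eef_pos: [0.4473, -0.3838, 0.1116]
eef_rot: [0.001, 1.0, -0.008, 0.006]
ft_force: [0.3, -0.1, 0.1]
grip_width: 0.0682
```

```bash
python3 -c "
from h import *
go(.447,-.384,.1105,58);s=state();print(s['torque'])"
```

```text
t 18.6 q [ 0.13  0.45  0.7   1.67 -0.32  1.13  0.9 ] p [ 0.4473 -0.3838  0.1116] F [ 0.3 -0.1  0.1] w 0.0682
x ang -0.9 off [-0.03  0.02  0.11] turn -58.9
[-0.03055271  0.03580951  0.00975339]
```

Request:
send_rows(
  plan=[
    {"offset": [0, 0, 0], "turn": -8.5},
    {"offset": [0, 0, 0], "turn": -17},
    {"offset": [0, 0, 0], "turn": -25.5},
    {"offset": [0, 0, 0], "turn": -34},
    {"offset": [0, 0, 0.1], "turn": -42.5},
    {"offset": [0, 0, 0.1], "turn": -51},
    {"offset": [0, 0, 0.1], "turn": -59},
    {"offset": [0, 0, 0.1], "turn": -59},
  ],
)

```text
t: 19.4
eef_pos: [0.4472, -0.3841, 0.1109]
eef_rot: [0.004, 0.873, 0.487, 0.005]
ft_force: [-0.2, -0.5, 0.1]
grip_width: 0.0685
```

Request:
send_rows(
  plan=[
    {"offset": [0, 0, 0], "turn": 0},
    {"offset": [0, 0, 0], "turn": 0},
    {"offset": [0, 0, 0], "turn": 0},
    {"offset": [0, 0, 0], "turn": 0},
    {"offset": [0, 0, 0], "turn": 0},
    {"offset": [0, 0, 0], "turn": 0},
  ],
  jaw=1.0,
  squeeze=20,
)

```text
t: 20.0
eef_pos: [0.4472, -0.3841, 0.111]
eef_rot: [0.004, 0.874, 0.487, 0.005]
ft_force: [-1.4, 0.1, 1.0]
grip_width: 0.0118
```

```bash
python3 -c "
from h import *
go(.447,-.384,.1105,58);s=state();print(s['torque'])"
```

```text
t 20.0 q [ 0.28  0.41  0.49  1.66 -0.22  1.11  1.85] p [ 0.4472 -0.3841  0.111 ] F [-1.4  0.1  1. ] w 0.0118
x ang 58.3 off [-0.   -0.02  0.05] turn 0.3
[ 0.09386693  0.04786884 -0.04750605]
```

Request:
send_rows(
  plan=[
    {"offset": [0, 0, 0], "turn": 0},
    {"offset": [0, 0, 0], "turn": 0},
    {"offset": [0, 0, 0], "turn": 8},
    {"offset": [0, 0, 0], "turn": 16},
    {"offset": [0, 0, 0], "turn": 24},
    {"offset": [0, 0, 0.05], "turn": 32},
    {"offset": [0, 0, 0.1], "turn": 40},
    {"offset": [0, 0, 0.15], "turn": 48},
  ],
  jaw=0.79,
)

```text
t: 20.8
eef_pos: [0.4472, -0.3841, 0.1094]
eef_rot: [0.002, 0.996, 0.086, 0.006]
ft_force: [-0.7, 0.2, -0.1]
grip_width: 0.0181
```

Request:
send_rows(
  plan=[
    {"offset": [0, 0, 0.05], "turn": 8},
    {"offset": [0, 0, 0.1], "turn": 16},
    {"offset": [0, 0, 0.1], "turn": 24},
    {"offset": [0, 0, 0.15], "turn": 32},
    {"offset": [0, 0, 0.2], "turn": 40},
    {"offset": [0, 0, 0.2], "turn": 48},
    {"offset": [0, 0, 0.25], "turn": 56},
    {"offset": [0, 0, 0.3], "turn": 64},
  ],
)

```text
t: 21.6
eef_pos: [0.4474, -0.3839, 0.1064]
eef_rot: [-0.002, 0.889, -0.457, 0.006]
ft_force: [0.0, -0.6, -0.9]
grip_width: 0.0184
```

```bash
python3 -c "
from h import *
go(.447,-.384,.1015,-149);s=state();print(s['torque'])"
```

```text
t 21.6 q [-0.    0.52  0.9   1.68 -0.45  1.15  0.06] p [ 0.4474 -0.3839  0.1064] F [ 0.  -0.6 -0.9] w 0.0184
x ang -54.4 off [-0.03  0.04  0.49] turn 94.6
[ 0.02156552 -0.06012555  0.00749374]
```

Request:
send_rows(
  plan=[
    {"offset": [0, 0, 0.05], "turn": 8},
    {"offset": [0, 0, 0.1], "turn": 16},
    {"offset": [0, 0, 0.1], "turn": 24},
    {"offset": [0, 0, 0.15], "turn": 32},
    {"offset": [0, 0, 0.2], "turn": 40},
    {"offset": [0, 0, 0.2], "turn": 48},
    {"offset": [0, 0, 0.25], "turn": 56},
    {"offset": [0, 0, 0.3], "turn": 64},
  ],
)

```text
t: 22.4
eef_pos: [0.4477, -0.3838, 0.1034]
eef_rot: [0.005, -0.51, 0.86, -0.004]
ft_force: [0.8, 1.0, -0.8]
grip_width: 0.0178
```

Request:
send_rows(
  plan=[
    {"offset": [0, 0, 0.05], "turn": 8},
    {"offset": [0, 0, 0.1], "turn": 16},
    {"offset": [0, 0, 0.15], "turn": 24},
    {"offset": [0, 0, 0.15], "turn": 30},
    {"offset": [0, 0, 0.15], "turn": 30},
    {"offset": [0, 0, 0.15], "turn": 30},
  ],
)

```text
t: 23.0
eef_pos: [0.4478, -0.3838, 0.1018]
eef_rot: [0.005, -0.271, 0.962, -0.003]
ft_force: [0.5, -1.0, 0.2]
grip_width: 0.0181
```

Request:
send_rows(
  plan=[
    {"offset": [0, 0, 0], "turn": 0},
    {"offset": [0, 0, 0], "turn": 0},
    {"offset": [0, 0, 0], "turn": 0},
    {"offset": [0, 0, 0], "turn": 0},
    {"offset": [0, 0, 0], "turn": 0},
    {"offset": [0, 0, 0], "turn": 0},
  ],
  jaw=1.0,
  squeeze=30,
)

```text
t: 23.6
eef_pos: [0.4478, -0.3838, 0.1019]
eef_rot: [0.006, -0.271, 0.962, -0.003]
ft_force: [-0.2, -0.1, 0.4]
grip_width: 0.0117
```

```bash
python3 -c "
from h import *
go(.447,-.384,.1015,-149);s=state();print(s['torque'])
ims=[]
for c in('top','scene'):
    f=grab_frame(c);p=[.447,-.384,.12];u=proj(f,p).astype(int);v0=max(u[1]-40,0);u0=u[0]-40;im=f['color'][...,::-1];im=im[v0:v0+80,u0:u0+80];ims.append(cv2.resize(im,(400,400),interpolation=cv2.INTER_CUBIC))
cv2.imwrite('pics/d1.png',np.hstack(ims))"
```

```text
t 23.6 q [-0.18  0.74  1.25  1.69 -0.74  1.26 -1.36] p [ 0.4478 -0.3838  0.1019] F [-0.2 -0.1  0.4] w 0.0117
x ang -148.5 off [0.08 0.03 0.03] turn 0.5
[ 0.03652723 -0.03755755  0.0105514 ]
```

View pics/d1.png

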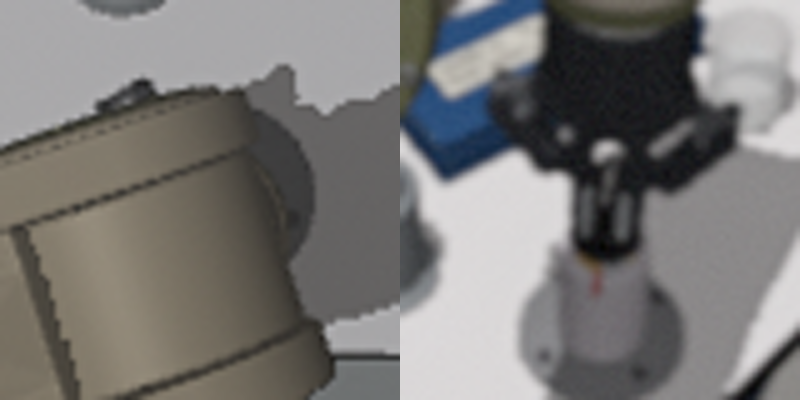

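```bash
python3 -c "
from h import *
f=grab_frame('scene');c=np.array([.447,-.384,0]);u=proj(f,[.447,-.384,.12]).astype(int);o=u-40
a=np.linspace(0,2*np.pi,73)
for n,r,z in(('rim',.025,.082),*[('sh%d'%h,.0205,.082+h/1000-.024) for h in(26,30,35,40,44)]):
    P=np.array([(proj(f,c+[r*np.cos(t),r*np.sin(t),z])-o)*5 for t in a]);print(n,'crop low y',P[:,1].max().round(),'top',P[:,1].min().round(),'x',P[:,0].min().round()+400,P[:,0].max().round()+400)
g=f['color'][o[1]:o[1]+80,o[0]:o[0]+80].mean(2).astype(int)
print(g[34:60:1,36:44])"
```

```text
rim crop low y 285.0 top 211.0 x 554.0 647.0
sh26 crop low y 276.0 top 215.0 x 562.0 639.0
sh30 crop low y 271.0 top 211.0 x 562.0 639.0
sh35 crop low y 265.0 top 205.0 x 563.0 640.0
sh40 crop low y 259.0 top 199.0 x 563.0 640.0
sh44 crop low y 254.0 top 194.0 x 563.0 641.0
[[ 23  28  21  22  43  69  68  43]
 [ 26  28  21  25  47  76  72  45]
 [ 32  30  33  24  47  76  66  41]
 [ 52  56  51  36  52  67  56  35]
 [ 69  79  65  46  56  64  52  41]
 [ 78  85  64  52  67  61  47  49]
 [ 75  81  62  46  57  53  42  58]
 [ 78  84  61  34  35  36  37  62]
 [ 76  82  63  35  17  20  37  70]
 [ 77  80  60  27  15  13  37  70]
 [ 74  80  54  24  16  19  39  72]
 [ 74  76  53  27   8  14  41  75]
 [ 65  70  43  23  13  15  45  76]
 [ 45  38  28  17  23  20  41  63]
 [ 21  20  17  19  15  22  21  40]
 [ 24  13  13  12  17  17  24  20]
 [ 41  21  15  15   9  16  18  15]
 [ 66  46  34  29  24  25  25  36]
 [ 89  75  61  54  55  56  58  68]
 [104  94  85  76  80  86  92  92]
 [113 108  99  88  94 102 105 109]
 [113 111 100  93  98 111 117 115]
 [108 109  97  91 101 115 120 117]
 [106 104  91  88 100 113 116 113]
 [106 104  95  92 102 112 114 110]
 [106 108 103 102 106 113 111 112]]
```

```bash
python3 -c "
from h import *
f=grab_frame('scene');c=np.array([.447,-.384,0]);u=proj(f,[.447,-.384,.1]).astype(int);o=u-[25,30];S=10
im=cv2.resize(f['color'][...,::-1][o[1]:o[1]+58,o[0]:o[0]+40],None,fx=S,fy=S,interpolation=cv2.INTER_CUBIC);im2=im.copy()
im=np.clip(im*1.3,0,255).astype(np.uint8);im2=im.copy()
a=np.linspace(0,2*np.pi,73)
for r,z,k in((.025,.082,(0,255,0)),(.048,.006,(0,255,0)),(.0205,.093,(0,255,255)),(.0205,.102,(255,0,255))):
    P=np.array([(proj(f,c+[r*np.cos(t),r*np.sin(t),z])-o+.5)*S for t in a]).astype(np.int32);cv2.polylines(im2,[P],True,k,1)
cv2.imwrite('pics/e1.png',np.hstack([im,im2]))"
```

```text
(no output)
```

View pics/e1.png

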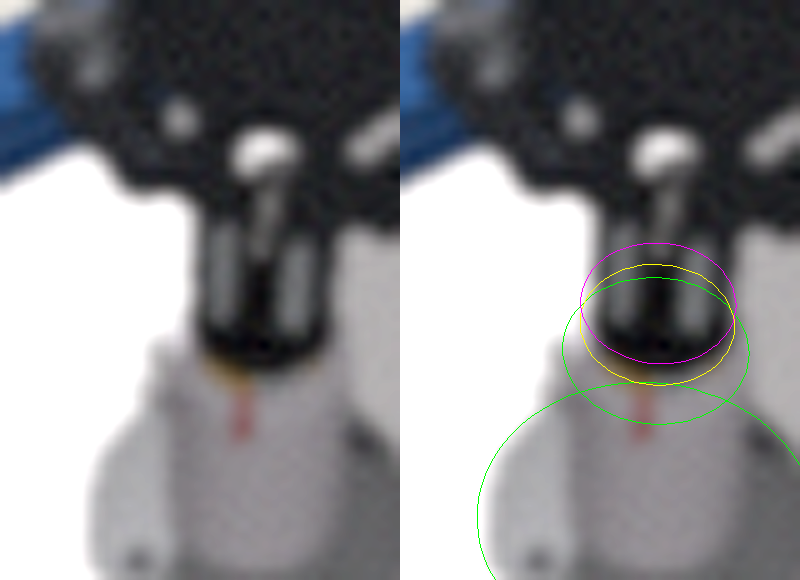

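The overlay puts the shoulder between the predictions for 35 mm and 44 mm, which is ambiguous. I check it mechanically by loosening and lowering the fingertips towards the shoulder.

Request:
send_rows(
  plan=[
    {"offset": [0, 0, 0], "turn": 0},
    {"offset": [0, 0, 0], "turn": 0},
    {"offset": [0, 0, 0.1], "turn": 0},
    {"offset": [0, 0, 0.2], "turn": 0},
    {"offset": [0, 0, 0.2], "turn": 0},
  ],
  jaw=0.79,
)

```text
t: 24.3
eef_pos: [0.4478, -0.3837, 0.0996]
eef_rot: [0.005, -0.271, 0.962, -0.003]
ft_force: [-0.7, 0.3, -0.2]
grip_width: 0.0177
```

Request:
send_rows(
  plan=[
    {"offset": [0, 0, 0.1], "turn": 0},
    {"offset": [0, 0, 0.2], "turn": 0},
    {"offset": [0, 0, 0.2], "turn": 0},
  ],
)

```text
t: 24.6
eef_pos: [0.4478, -0.3837, 0.0976]
eef_rot: [0.005, -0.271, 0.962, -0.003]
ft_force: [0.6, -0.3, -0.2]
grip_width: 0.0183
```

Request:
send_rows(
  plan=[
    {"offset": [0, 0, 0.1], "turn": 0},
    {"offset": [0, 0, 0.1], "turn": 0},
  ],
)

```text
t: 24.8
eef_pos: [0.4479, -0.3841, 0.0974]
eef_rot: [0.006, -0.271, 0.962, -0.003]
ft_force: [-0.7, 2.1, 6.9]
grip_width: 0.0181
```

Request:
send_rows(
  plan=[
    {"offset": [0, 0, 0.1], "turn": 0},
    {"offset": [0, 0, 0.1], "turn": 0},
  ],
)

```text
t: 25.0
eef_pos: [0.448, -0.3845, 0.0974]
eef_rot: [0.006, -0.271, 0.962, -0.003]
ft_force: [-1.7, 2.3, 8.5]
grip_width: 0.0179
```

Request:
send_rows(
  plan=[
    {"offset": [0, 0, 0.1], "turn": 0},
    {"offset": [0, 0, 0.1], "turn": 0},
  ],
)

```text
t: 25.2
eef_pos: [0.4482, -0.3849, 0.0974]
eef_rot: [0.007, -0.271, 0.963, -0.004]
ft_force: [-1.4, 2.0, 8.5]
grip_width: 0.0179
```

Contact came at TCP z = 0.0974, so the shoulder top is about 16 mm above the mouth and the wing about 36 mm. I back off, turn a little further for margin, and grip.

Request:
send_rows(
  plan=[
    {"offset": [-0.05, 0.1, -0.3], "turn": 0},
    {"offset": [-0.05, 0.1, -0.4], "turn": 7},
    {"offset": [-0.05, 0.1, -0.4], "turn": 14},
    {"offset": [-0.05, 0.1, -0.4], "turn": 20},
    {"offset": [-0.05, 0.1, -0.4], "turn": 20},
  ],
)

```text
t: 25.7
eef_pos: [0.448, -0.3836, 0.1011]
eef_rot: [0.007, -0.099, 0.995, -0.002]
ft_force: [0.3, -0.4, 0.1]
grip_width: 0.0178
```

Request:
send_rows(
  plan=[
    {"offset": [0, 0, 0], "turn": 0},
    {"offset": [0, 0, 0], "turn": 0},
    {"offset": [0, 0, 0], "turn": 0},
    {"offset": [0, 0, 0], "turn": 0},
    {"offset": [0, 0, 0], "turn": 0},
    {"offset": [0, 0, 0], "turn": 0},
  ],
  jaw=1.0,
  squeeze=30,
)

```text
t: 26.3
eef_pos: [0.4479, -0.3836, 0.1012]
eef_rot: [0.007, -0.099, 0.995, -0.002]
ft_force: [-0.1, 0.9, -0.2]
grip_width: 0.0116
```

```bash
python3 -c "
from h import *
go(.447,-.384,.1015,-149);s=state();print(s['torque'])
if s['grip_width']<.0125 and abs(s['ft_force']).max()<8: print(job_done())"
```

```text
t 26.3 q [-0.21  0.79  1.32  1.69 -0.81  1.3  -1.67] p [ 0.4479 -0.3836  0.1012] F [-0.1  0.9 -0.2] w 0.0116
x ang -168.6 off [ 0.1  -0.02 -0.03] turn -19.6
[-0.05528714  0.27425294 -0.00059534]
the job is handed in; nothing more can be done
None
```

I put the black wing screw into the boss, turned it backward until it dropped, turned it forward about one turn, and handed the job in at 26.3 s. The gripper still holds the wing, and `job_done()` reports no verdict.

**What I did**
- I set the screw down square to the red marks. It touched the ridges at the expected height, about 57.5 mm above the mouth.
- I turned it backward with loose fingers, then forward with one regrip, and gave it a last 20° clockwise for margin.

**Last checks**
- **Grip:** the fingers close to 11.6 mm on the 12 mm wing, set to squeeze at 30 N. Wrist forces are below 1 N.
- **Height:** lowering the fingertips onto the shoulder put the wing centre about 36–37 mm above the mouth. The angle turned points to 35 mm, and the last 20° should have lowered it about 1 mm more.

**Uncertain or disagreeing**
- A picture overlay before the fingertip check suggested about 40 mm, just over the 39.5 mm limit. I trusted the touch instead.
- The arm blocked the cameras during placing and the drop, so those steps, and the rise up the ramp, are judged from force, height and finger clearance only.
- I took no final picture of the bystanders. None was touched as far as the wrist forces showed.

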